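# Make up two sampling kits in stacked trays

## Robot

A 6-joint arm with a two-finger parallel gripper is mounted at the origin on the work surface. World frame = base frame: x ahead of the robot, y to its left, z up, the work surface at z = 0. Lengths are in m, angles in rad, forces in N, time in s.
With the tool pointing down it reaches from about 0.35 to 0.975 m from the base axis. Payload 7.1 kg.
Tool frame: the origin (TCP) lies midway between the tips of the shut fingers; the grasp point (between the pads) lies 19 mm behind it; z points along the fingers, x is the direction in which the jaws open and shut, and the axes are right-handed (so a half turn about z gives the same grasp; the last joint's range is limited). The gripper opens to 88 mm and grips with 3 to 60 N. Pads are 20 mm wide; open, the fingers measure 115 mm over their backs; the gripper's body (75 mm by 178 mm) begins 61 mm behind the grasp point.
Start: joints at [1.184, 0.423, 1.63, -0, 1.089, -0.019], TCP at [0.225, 0.583, 0.223] pointing down, gripper open.
Joint ranges: [-3, 3], [-0.9, 2.11], [0.09, 2.58], [-1.31, 4.45], [0.11, 2.69], [-2.54, 2.54]. Speed limits (rad/s): [2.39, 2.39, 3.01, 3.14, 3.14, 3.14].

## Interface

Orientations are given as a unit quaternion [w, x, y, z].
In Python, from station import move_pose, movel, movej, command_gripper, wait, inverse_kinematics, read_camera, camera_info, MotionError, job_done, get_time, get_joint_pos, get_qvel, get_effort, get_tcp_pos, get_ee_rot, get_ft_force, get_ft_torque, get_grip_width gives the robot as it stands. Calls block until the motion is done:
- move_pose(position, orientation): joint-space move of the TCP to a pose.
- movel(position, frame=None, v=0.15, until_force=None): straight line of the TCP; frame=None keeps the orientation; v is the mean speed in m/s. With until_force (N) it stops when the force on the tool has changed by that much, and returns True; else False.
- movej(angles): joint-space move.
- command_gripper(opening): opening from 0.0 (shut) to 1.0 (fully open); the grip force is fixed at half the most; returns when the fingers have stopped.
- wait(seconds).
- inverse_kinematics(position, orientation): joint angles nearest the present ones, or None.
- read_camera(name): name is "scene" or "top" or "wrist"; returns the picture (420x560x3 uint8, red, green, blue); there is no depth.
- camera_info(name): a dict with "intrinsics" (3x3 intrinsics, pixels), "T" (4x4, takes a point from camera to world coordinates); the wrist camera has in their place "tool_from_camera" (4x4, takes a point from camera to tool coordinates, whose origin is the TCP and whose axes are the tool frame's). Camera axes: x right, y up, looking along -z (the intrinsics and any distortion apply to the point x, -y, -z); pixel columns grow to the right and rows downward; lengths in m; the calibration is good to about 2 mm. The wrist camera is an equidistant fisheye: a pixel r from the principal point sees the ray r / f radians off the axis. A picture is of the moment at which its call begins: read the wrist's pose just before it. camera_info takes no time and is no camera call.
A pose or a line that the arm cannot do raises MotionError and nothing moves.
- job_done(): hands the job in, once; it reports no verdict.
Readings, each from a call of its own:
- get_time(): time.
- get_joint_pos(): joint angles.
- get_qvel(): joint speeds.
- get_effort(): joint torques, N m.
- get_tcp_pos(): TCP position.
- get_ee_rot(): TCP orientation.
- get_ft_force(): force on the tool from outside, world axes, zero at the start.
- get_ft_torque(): the same for the moment, N m.
- get_grip_width(): opening from 0.0 (shut) to 1.0 (fully open).
Only numpy, scipy, OpenCV 4.12 (cv2) and the standard library are available. Lean on these libraries where they do the work, as an engineer would, in place of code of your own. Each camera call takes 0.05 s, during which the arm holds its last target.

## Task

Make up two sampling kits, one stacked on the other where the blue tray stands: stand the blue-lidded jar and the orange filter capsule in the blue tray, turn the grey tray end for end and set it on the blue tray so that the lugs hold it up level (its black stripe over the blue tray's plain end), then stand the green-capped bottle and the amber bottle in the grey tray. In each tray one thing goes in each compartment, either way round, upright; leave the red-lidded jar and the yellow-capped bottle where they stand.

Things in the scene. Friction and masses are not known exactly. Their poses are not given: they have to be found in the camera images.
- blue_tray: Blue plastic tray, 0.55 kg, loose: box 160 (x) x 116 (y) x 34 high, floor 5, walls 4. Origin: centre of underside, z up. Grip: divider along y at x=0, 12 thick, 108 long, 42 high; the 2 compartments, 70 x 108, centre on x=+-41. Black stripe along the +x end. Rim lugs at x=58 and -20, y=+-72: ledge 64 high, flared stops to 76. Feet at x=-58 and 20, y=+-66. Overall 160 x 174. All mm.
- grey_tray: Grey tray, 0.28 kg, loose, same shape and axes as the blue; its stripe starts within 30 deg of the same way as blue's. Set on blue with the stripes at opposite ends, centres in line, its feet stand on blue's lugs, underside 64 mm above blue's underside; stops leave 4 mm play each way, their flare guides about 4 more. Stripes at the same end: the feet miss the lugs and it sinks onto the contents.
- blue_jar: Low white jar with a BLUE lid, round, 44 mm across the lid (28 to 46 mm height), body 42 mm, 46 mm tall. Origin at the centre of its underside, z up, about 90 g; stands upright.
- filter: Orange filter capsule: round, 46 mm across and 24 mm high with a 50 mm ring round it at 9 to 15 mm height, and a small white nipple (10 mm across) on top to 34 mm. Origin at the centre of its underside, z up, about 60 g; lies flat, nipple up.
- green_bottle: White plastic sample bottle with a GREEN cap: 40 mm round bottle, 70 mm tall over its cap; body 40 mm across up to 46 mm height, cap 31 mm across from 53 to 70 mm. Origin at the centre of its underside, z up, 90 g; stands upright.
- amber_bottle: Amber brown bottle with a BLACK cap: 40 mm round bottle, 70 mm tall over its cap; body 40 mm across up to 46 mm height, cap 31 mm across from 53 to 70 mm. Origin at the centre of its underside, z up, 90 g; stands upright.
- red_jar: Low white jar with a RED lid, the same size as the blue-lidded jar (44 mm, 46 mm tall); belongs to no kit, stays where it is. Origin at the centre of its underside.
- yellow_bottle: White plastic bottle with a YELLOW cap, the same size as the green-capped bottle (40 mm, 70 mm tall); belongs to no kit, stays where it is. Origin at the centre of its underside.

How it is judged:
By the outcome, as a careful person would: the job done as asked, in the order asked, and still so for the second after the job is handed in, with the robot touching nothing.
It also fails if it takes over 144 s, if anything falls off the work surface, if the arm or the gripper's body presses on something with over 40 N, if the wrist force passes 120 N, or if a joint passes its speed limit or range.

## Working session

There is one attempt and no reset: what is moved stays moved. The work goes in short steps, each a Python script; the robot and the scene stay as the last script left them, time stands still between calls to the robot, and variables do not carry over. Pictures are saved under pics/ and viewed, and the job is handed in when it is done.

```bash
ls; mkdir -p pics; python3 - <<'E'
from station import *
import cv2,numpy as np
np.set_printoptions(precision=4,suppress=True)
for n in ["scene","top","wrist"]:
    im=read_camera(n); cv2.imwrite(f"pics/{n}0.png",im[:,:,::-1]); print(n,camera_info(n))
print(get_time(),get_tcp_pos(),get_ee_rot())
E
```

```text
pics
scene {'intrinsics': array([[384.1822,   0.    , 272.637 ],
       [  0.    , 384.1822, 206.9016],
       [  0.    ,   0.    ,   1.    ]]), 'T': array([[ 0.8687, -0.4257,  0.2533,  0.7933],
       [ 0.4952,  0.734 , -0.4647, -0.3915],
       [ 0.0119,  0.5291,  0.8485,  0.7393],
       [ 0.    ,  0.    ,  0.    ,  1.    ]])}
top {'intrinsics': array([[403.4389,   0.    , 280.9328],
       [  0.    , 403.4389, 205.6702],
       [  0.    ,   0.    ,   1.    ]]), 'T': array([[-0.0023,  0.9912, -0.132 ,  0.4088],
       [-0.9997,  0.001 ,  0.0254,  0.0178],
       [ 0.0253,  0.132 ,  0.9909,  1.1281],
       [ 0.    ,  0.    ,  0.    ,  1.    ]])}
wrist {'intrinsics': array([[325.1923,   0.    , 273.7013],
       [  0.    , 325.1923, 212.4749],
       [  0.    ,   0.    ,   1.    ]]), 'tool_from_camera': array([[ 1.    ,  0.0008,  0.0008,  0.0004],
       [ 0.001 , -0.9557, -0.2944, -0.0805],
       [ 0.0006,  0.2944, -0.9557, -0.1628],
       [ 0.    ,  0.    ,  0.    ,  1.    ]])}
0.15 [0.2245 0.5828 0.2221] [ 0.0003  0.8245  0.5659 -0.0005]
```

View pics/scene0.png

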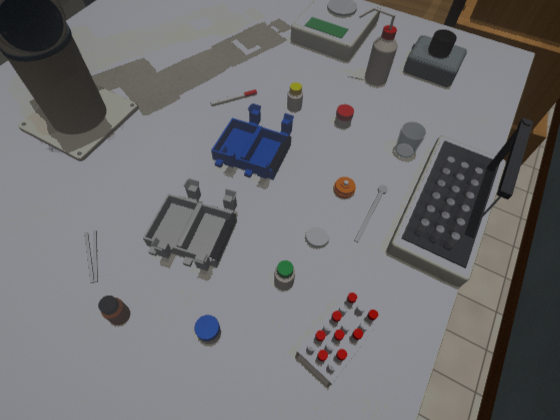

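View pics/top0.png

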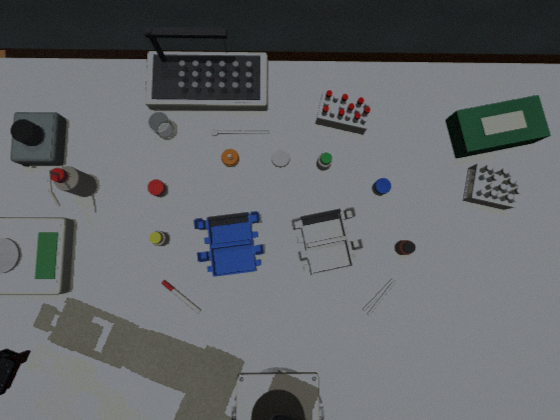

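View pics/wrist0.png

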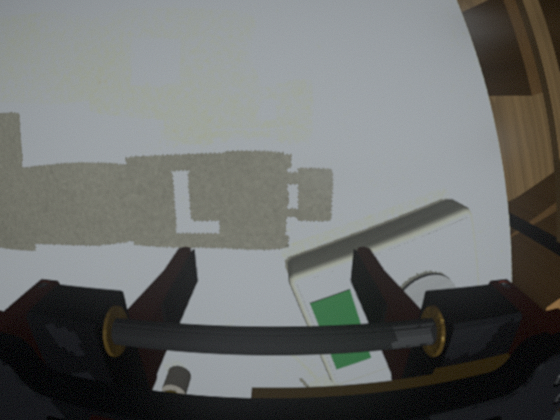

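The scene view shows the blue tray at (252,147), the grey tray at (192,230), the green bottle at (285,271), amber at (112,308), the blue jar at (207,328) and the filter at (345,187). All of them also show in the top view. I'll enlarge the crops.

```bash
python3 - <<'E'
import cv2
im=cv2.imread("pics/top0.png")
cv2.imwrite("pics/c1.png",cv2.resize(im[195:295,180:380],None,fx=4,fy=4,interpolation=cv2.INTER_CUBIC))
cv2.imwrite("pics/c2.png",cv2.resize(im[140:260,210:430],None,fx=3.6,fy=3.6,interpolation=cv2.INTER_CUBIC))
im=cv2.imread("pics/scene0.png")
cv2.imwrite("pics/c3.png",cv2.resize(im[90:280,130:320],None,fx=3.1,fy=3.1,interpolation=cv2.INTER_CUBIC))
E
```

```text
(no output)
```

View pics/c1.png

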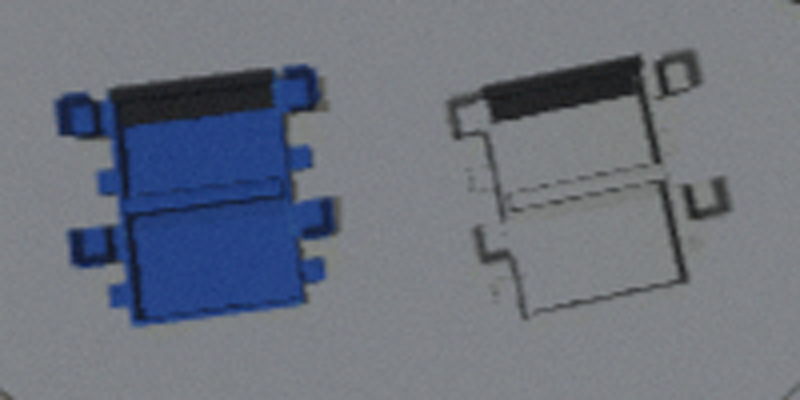

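View pics/c2.png

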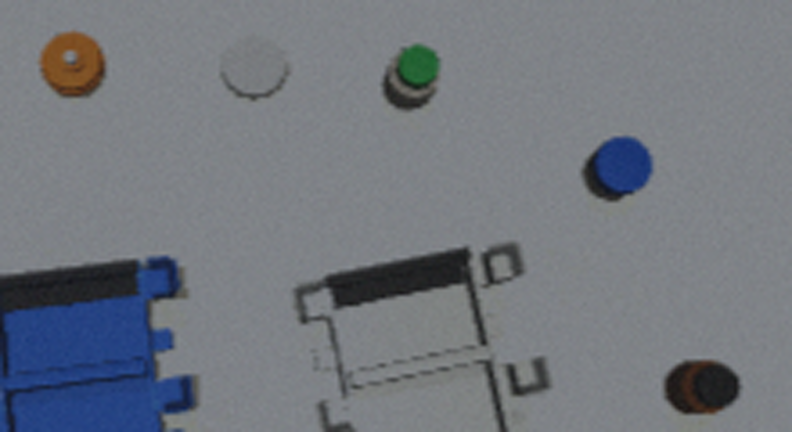

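View pics/c3.png

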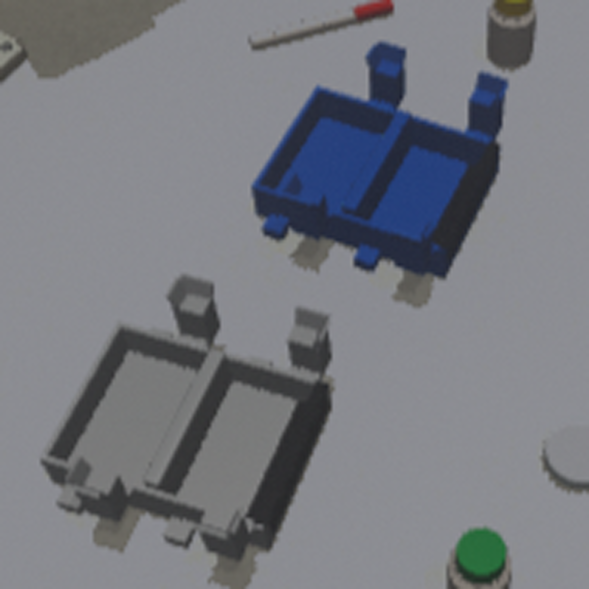

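```bash
cat > h.py <<'E'
import numpy as np, cv2
from station import *
from scipy.optimize import least_squares
from scipy.spatial.transform import Rotation as Rn
np.set_printoptions(precision=4,suppress=True)
def proj(name,P,pose=None):
    P=np.atleast_2d(P).astype(float); ci=camera_info(name); K=ci["intrinsics"]
    T=ci["T"] if pose is None else pose@ci["tool_from_camera"]
    c=(P-T[:3,3])@T[:3,:3]; d=np.stack([c[:,0],-c[:,1],-c[:,2]],1)
    if pose is None: u=d[:,:2]/d[:,2:]
    else:
        r=np.hypot(d[:,0],d[:,1]); th=np.arctan2(r,d[:,2]); u=d[:,:2]*(th/np.maximum(r,1e-9))[:,None]
    return u*K[0,0]+K[:2,2]
def back(name,uv,z,pose=None):
    ci=camera_info(name); K=ci["intrinsics"]; T=ci["T"] if pose is None else pose@ci["tool_from_camera"]
    v=(np.array(uv,float)-K[:2,2])/K[0,0]
    if pose is None: d=np.array([v[0],-v[1],-1])
    else:
        r=np.hypot(*v); s=np.sin(r)/r if r>1e-9 else 1; d=np.array([v[0]*s,-v[1]*s,-np.cos(r)])
    w=T[:3,:3]@d; o=T[:3,3]; return o+w*(z-o[2])/w[2]
def toolpose():
    q=get_ee_rot(); T=np.eye(4); T[:3,:3]=Rn.from_quat([q[1],q[2],q[3],q[0]]).as_matrix(); T[:3,3]=get_tcp_pos(); return T
def uncrop(uv,s,ox,oy): return (np.array(uv,float)+.5)/s-.5+[ox,oy]
def place(P,x,y,a):
    c,s=np.cos(a),np.sin(a); P=np.asarray(P,float); return np.stack([x+c*P[:,0]-s*P[:,1],y+s*P[:,0]+c*P[:,1],P[:,2]],1)
def fit(obs,x0=(.4,0,0)):  # obs: list (name,pose,P,uv)
    f=lambda p:np.concatenate([(proj(n,place(P,*p),po)-uv).ravel() for n,po,P,uv in obs])
    r=least_squares(f,x0,loss='soft_l1',f_scale=1.0); return r.x,r.fun.reshape(-1,2)
RIM=[[.08,.058,.034],[.08,-.058,.034],[-.08,.058,.034],[-.08,-.058,.034]]
LUG=[[.058,.072,.074],[.058,-.072,.074],[-.02,.072,.074],[-.02,-.072,.074]]
def qd(psi): # tool down, jaws along angle psi
    R=np.array([[np.cos(psi),np.sin(psi),0],[np.sin(psi),-np.cos(psi),0],[0,0,-1]]).T
    R=np.array([[np.cos(psi),np.sin(psi),0],[np.sin(psi),-np.cos(psi),0],[0,0,-1.]])
    # columns x=(c,s,0), y=(s,-c,0), z=(0,0,-1)
    R=np.stack([[np.cos(psi),np.sin(psi),0],[np.sin(psi),-np.cos(psi),0],[0,0,-1.]],1)
    q=Rn.from_matrix(R).as_quat(); return [q[3],q[0],q[1],q[2]]
E
python3 - <<'E'
from h import *
B=uncrop([(108,88),(272,68),(132,325),(305,302),(80,116),(300,87),(93,246),(318,216)],4,180,195)
G=uncrop([(484,88),(640,58),(524,318),(687,282),(468,115),(679,73),(494,242),(709,198)],4,180,195)
for o in (B,G):
    p,r=fit([("top",None,np.array(RIM+LUG),o)]); print(p,np.degrees(p[2])); print(r)
for n,uv,z in [("green",(418,65),.07),("amber",(716,385),.07),("jar",(622,165),.046),("filtnip",(70,59),.034),("filtring",(73,64),.015)]:
    print(n,back("top",uncrop(uv,3.6,210,140),z))
for n,uv,z in [("green",(285,269),.07),("amber",(110,305),.07),("jar",(207,327),.046),("filt",(346,183),.034)]:
    print(n,back("scene",uv,z))
E
```

```text
[0.4518 0.1244 0.1279] 7.329892047845782
[[-0.1638  0.2355]
 [ 1.3445 -0.1522]
 [ 0.2214  0.2686]
 [ 0.2553  0.2614]
 [-0.0493  0.6385]
 [-0.1532  0.8934]
 [-0.1551 -1.9869]
 [-1.0055 -1.7209]]
[ 0.4575 -0.1316  0.1906] 10.920634827445797
[[-1.5971 -0.2161]
 [ 0.776  -0.6667]
 [ 0.1772  0.5851]
 [ 1.4974  1.1781]
 [-0.1036  0.6188]
 [ 0.5322  0.8118]
 [-0.707  -1.7487]
 [-0.6193 -1.3506]]
green [ 0.6804 -0.1305  0.07  ]
amber [ 0.4415 -0.345   0.07  ]
jar [ 0.6091 -0.2884  0.046 ]
filtnip [0.6933 0.1333 0.034 ]
filtring [0.6942 0.133  0.015 ]
green [ 0.6811 -0.132   0.07  ]
amber [ 0.4464 -0.3457  0.07  ]
jar [ 0.61   -0.2887  0.046 ]
filt [0.6945 0.1332 0.034 ]
```

```bash
python3 - <<'E'
from h import *
def ik(p,psi):
    r=inverse_kinematics(p,qd(psi)); return None if r is None else np.array(r)
for p,psi in [((.4518,.1244,.2),.128),((.4518,.1244,.2),.128+np.pi),((.4575,-.1316,.2),.19),((.4575,-.1316,.2),.19+np.pi),((.4575,-.1316,.2),.19+1.5),((.4575,-.1316,.2),.19-1.5)]: print(psi,ik(p,psi))
print(get_time())
move_pose((.50,.124,.23),qd(np.pi/2+.128)); T=toolpose(); print(get_time(),T[:3,3],get_joint_pos())
im=read_camera("wrist"); cv2.imwrite("pics/wb.png",im[:,:,::-1]); np.save("wb.npy",T)
move_pose((.50,-.131,.23),qd(np.pi/2+.19)); T=toolpose(); print(get_time(),T[:3,3],get_joint_pos())
im=read_camera("wrist"); cv2.imwrite("pics/wg.png",im[:,:,::-1]); np.save("wg.npy",T)
E
```

```text
0.128 [ 0.2433  0.2251  1.9854 -0.      0.9311  0.1153]
3.2695926535897932 None
0.19 [-0.3051  0.2361  1.9703 -0.      0.9352 -0.4951]
3.331592653589793 None
1.69 [-0.3051  0.2361  1.9703 -0.      0.9352 -1.9951]
-1.31 [-0.3051  0.2361  1.9703 -0.      0.9352  1.0049]
0.15
2.0833 [0.5    0.1246 0.23  ] [ 0.221   0.2529  1.8637  0.0002  1.0249 -1.4784]
3.1333 [ 0.5002 -0.1302  0.23  ] [-0.2779  0.2554  1.8604  0.0004  1.026  -2.0392]
```

View pics/wb.png

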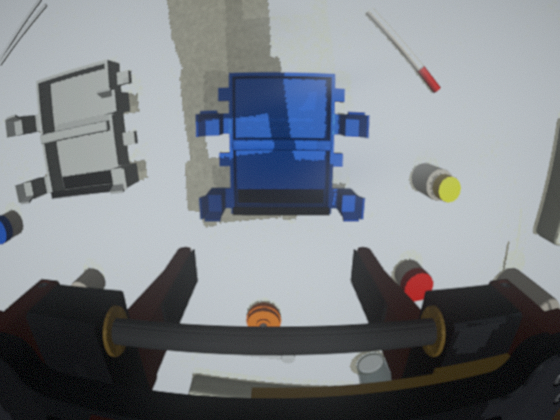

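View pics/wg.png

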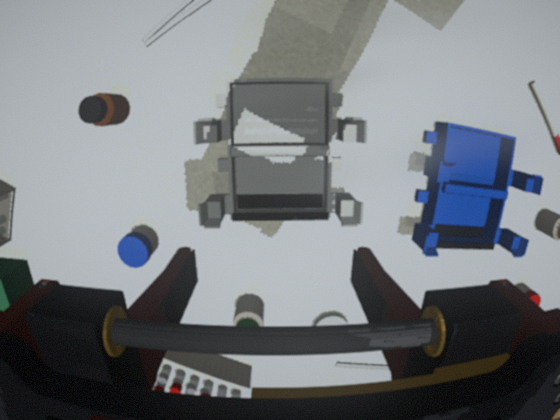

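Both wrist views show the trays with their rims, dividers and lugs clear. The blue rim spans about (230..335, 73..215) and the grey about (230..330, 80..220), with the stripe side at the bottom. I'll enlarge them.

```bash
python3 - <<'E'
import cv2
for n in("wb","wg"):
    im=cv2.imread(f"pics/{n}.png")[60:235,185:385]
    cv2.imwrite(f"pics/{n}c.png",cv2.resize(cv2.convertScaleAbs(im,alpha=1.3),None,fx=3.4,fy=3.4,interpolation=cv2.INTER_CUBIC))
E
```

```text
(no output)
```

View pics/wbc.png

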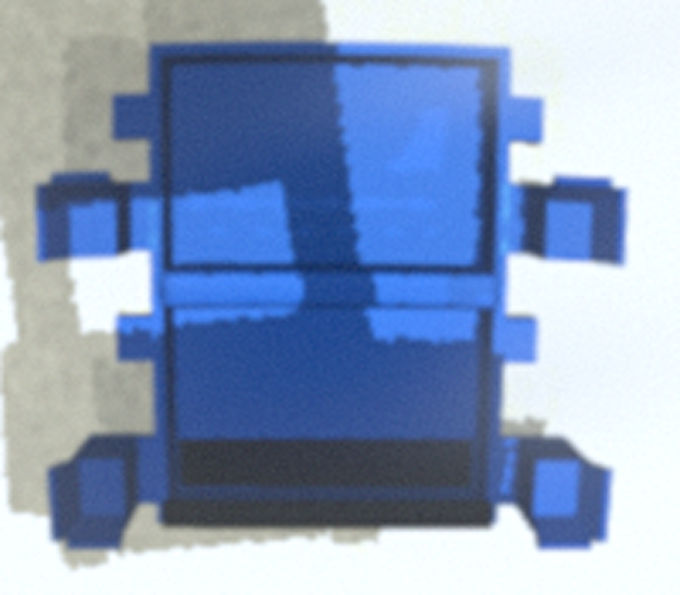

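View pics/wgc.png

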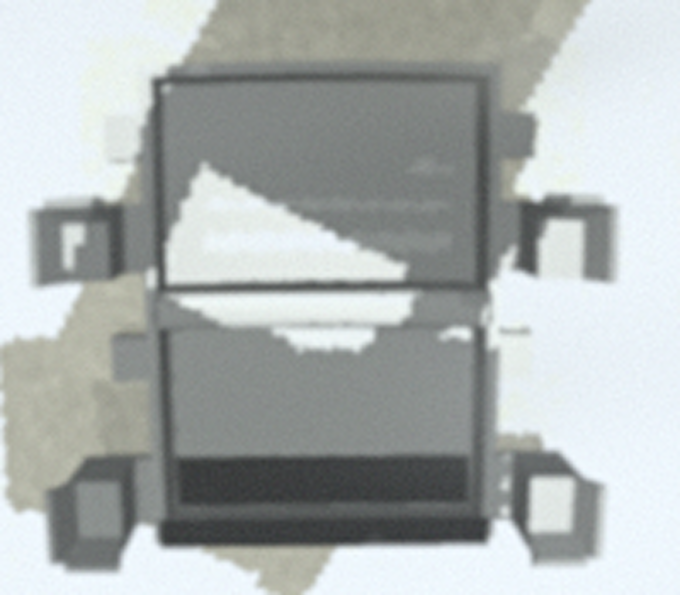

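```bash
cat > fit1.py <<'E'
from h import *
M=np.array([[-.08,-.058,.034],[-.08,.058,.034],[.08,-.058,.034],[.08,.058,.034],[-.006,-.054,.042],[-.006,.054,.042],[.006,-.054,.042],[.006,.054,.042]])
B=uncrop([(152,45),(510,45),(161,527),(495,525),(163,272),(496,272),(163,306),(496,306)],3.4,185,60)
G=uncrop([(146,66),(500,66),(159,545),(489,545),(158,290),(490,288),(160,326),(488,324)],3.4,185,60)
Bt=uncrop([(108,88),(272,68),(132,325),(305,302)],4,180,195)
Gt=uncrop([(484,88),(640,58),(524,318),(687,282)],4,180,195)
for n,o,t in (("wb",B,Bt),("wg",G,Gt)):
    T=np.load(n+".npy")
    p,r=fit([("wrist",T,M,o)]); print(n,p,np.degrees(p[2])); print(r)
    p2,r=fit([("top",None,np.array(RIM),t)]); print("top only",p2)
    im=cv2.imread(f"pics/{n}.png")
    W=[[-.08,-.058,.034],[-.08,.058,.034],[.08,.058,.034],[.08,-.058,.034],[-.08,-.058,.034]]
    im=cv2.resize(im[60:235,185:385],None,fx=3.4,fy=3.4,interpolation=cv2.INTER_CUBIC)
    def dr(W,c):
        u=(proj("wrist",place(W,*p),T)-[185,60]+.5)*3.4-.5
        cv2.polylines(im,[np.int32(np.round(u))],False,c,1)
    dr(W,(0,0,255)); dr([[-.006,-.054,.042],[-.006,.054,.042],[.006,.054,.042],[.006,-.054,.042],[-.006,-.054,.042]],(0,255,255))
    for x in(.058,-.02):
        for y in (-.072,.072): dr([[x-.009,y-.009,.064],[x-.009,y+.009,.064],[x+.009,y+.009,.064],[x+.009,y-.009,.064],[x-.009,y-.009,.064]],(0,255,0))
    cv2.imwrite(f"pics/{n}o.png",im)
E
python3 fit1.py
```

```text
wb [0.4504 0.1269 0.129 ] 7.392297245596325
[[-1.0268 -0.2029]
 [ 0.2022  0.3545]
 [-0.4931 -1.2096]
 [ 0.8303 -0.7402]
 [-0.7694 -0.1702]
 [ 1.1505  0.0598]
 [-0.5286  0.7982]
 [ 0.8583  0.9747]]
top only [0.4522 0.1254 0.1305]
wg [ 0.4571 -0.1316  0.1951] 11.178709213172993
[[-1.2939 -0.5049]
 [ 1.1167 -0.595 ]
 [-1.0075 -1.1414]
 [ 1.0324 -1.6918]
 [-0.9447  0.5443]
 [ 1.0347  0.8317]
 [-1.2194  0.8803]
 [ 1.367   1.1311]]
top only [ 0.4581 -0.1306  0.1882]
```

```bash
cat >> h.py <<'E'
BLUE=(.4512,.1263,.129); GREY=(.4575,-.1312,.193); HP=np.pi/2
def op(w): command_gripper(w/.088)
def pick(x,y,z,psi,w0=.08,up=.19):
    op(w0); move_pose((x,y,up-.03),qd(psi)); movel((x,y,z),v=.15); command_gripper(0.0)
    print("grip",get_grip_width()*88,"t",get_time()); movel((x,y,up),v=.25); print("held",get_grip_width()*88,get_ft_force())
def drop(x,y,z,psi,w,up=.19,top=.2,uf=6):
    move_pose((x,y,top),qd(psi)); movel((x,y,z+.02),v=.2)
    s=movel((x,y,z-.003),v=.04,until_force=uf); print("drop stop",s,get_tcp_pos(),get_ft_force())
    op(w); movel((x,y,up),v=.2); print("t",get_time())
def snap(n):
    T=toolpose(); im=read_camera("wrist"); cv2.imwrite(f"pics/{n}.png",im[:,:,::-1]); np.save(n+".npy",T)
E
python3 - <<'E'
from h import *
pick(.6095,-.2886,.018,1.2)
a=place([[-.041,0,0]],*BLUE)[0]
drop(a[0],a[1],.005+.018,BLUE[2]+HP,.062)
move_pose((.645,.133,.15),qd(HP)); snap("wf"); im=read_camera("top"); cv2.imwrite("pics/top1.png",im[:,:,::-1])
E
```

```text
grip 43.20116979683546 t 6.15
held 43.3278725934449 [ 0.2708 -0.754  -1.0961]
drop stop True [0.4104 0.121  0.0222] [ 0.3636  0.1119 -1.3393]
t 11.6
```

View pics/wf.png

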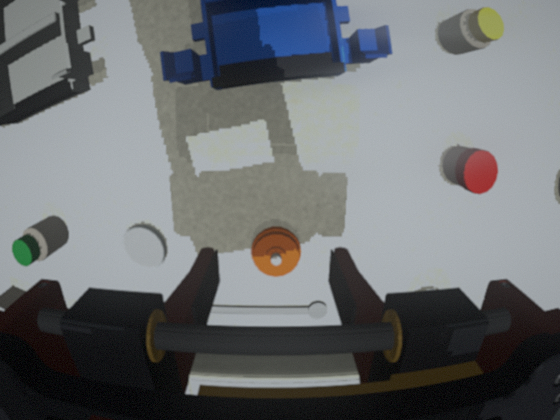

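The filter's ring centre is at about (275,250) and its nipple at (276,260).

```bash
python3 - <<'E'
from h import *
T=np.load("wf.npy")
print(back("wrist",(275,250),.014,T),back("wrist",(276,260),.034,T))
f=(.694,.1328)
pick(*f,.002,HP)
a=place([[.041,0,0]],*BLUE)[0]
drop(a[0],a[1],.005+.003,BLUE[2]+HP,.066)
move_pose((.50,.124,.23),qd(np.pi/2+.128)); snap("wb2")
E
```

```text
[0.6936 0.134  0.014 ] [0.6952 0.1349 0.034 ]
grip 49.10174577870888 t 15.2583
held 49.21464393132611 [ 0.8118  0.0067 -1.5273]
drop stop True [0.4914 0.1314 0.0065] [-0.2689 -1.0173 -0.2635]
t 20.075
```

View pics/wb2.png

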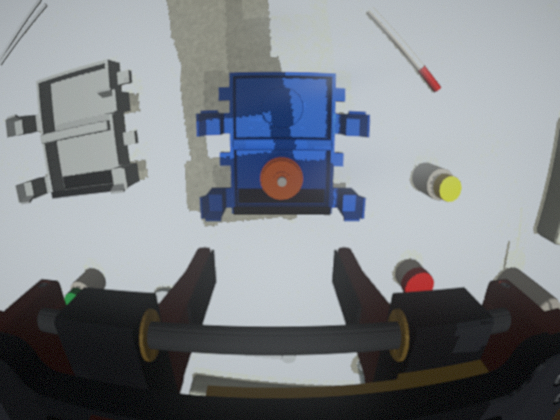

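The filter is at (281,180) and the jar lid shows faintly at (281,108), each central in its compartment. The tray hasn't moved. The last joint can't cover the half turn in one grip, so I'll set the grey tray down partway round and regrip.

```bash
python3 - <<'E'
from h import *
x,y,a=GREY; t=a+1.5
op(.06); move_pose((x,y,.13),qd(a)); movel((x,y,.012),v=.12); command_gripper(0.0); print(get_grip_width()*88,get_tcp_pos(),get_ft_force())
movel((x,y,.07),v=.1); print("held",get_grip_width()*88,get_ft_force())
move_pose((x,y,.07),qd(t)); movel((x,y,.02),v=.1); print(movel((x,y,.010),v=.03,until_force=5),get_tcp_pos())
op(.06); movel((x,y,.13),v=.2)
move_pose((x+.05*np.cos(t-HP),y+.05*np.sin(t-HP),.23),qd(t-HP)); snap("wg2"); print(get_time(),get_joint_pos())
E
```

```text
11.932080483280416 [ 0.4572 -0.1312  0.012 ] [-1.983  -0.6101  2.1287]
held 11.78055821561874 [-0.525  0.723 -3.096]
True [ 0.4582 -0.1314  0.0116]
29.9417 [-0.2647  0.2645  1.8497 -0.      1.0289 -0.3876]
```

View pics/wg2.png

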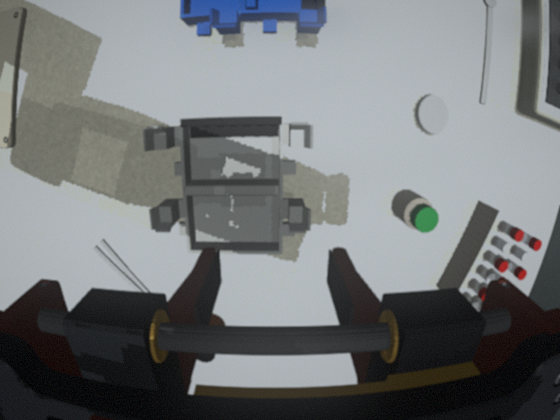

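The grey tray is flat at about (235,183), with the stripe end up, toward the blue tray. I'll enlarge it to refit its pose.

```bash
python3 - <<'E'
import cv2
im=cv2.imread("pics/wg2.png")[105:265,135:335]
cv2.imwrite("pics/wg2c.png",cv2.resize(cv2.convertScaleAbs(im,alpha=1.6),None,fx=3.6,fy=3.6,interpolation=cv2.INTER_CUBIC))
E
```

```text
(no output)
```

View pics/wg2c.png

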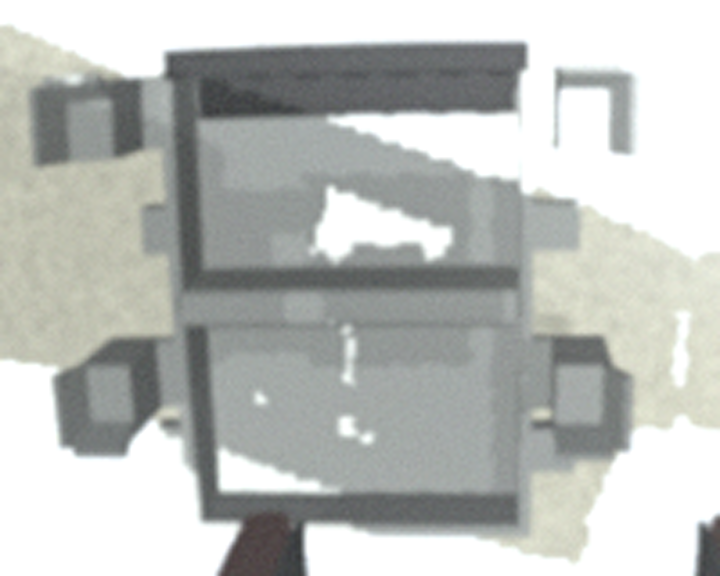

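```bash
python3 - <<'E'
from h import *
M=np.array([[.08,.058,.034],[.08,-.058,.034],[-.08,.058,.034],[-.08,-.058,.034],[.006,.054,.042],[.006,-.054,.042],[-.006,.054,.042],[-.006,-.054,.042]])
G=uncrop([(167,52),(526,44),(203,522),(527,533),(185,290),(520,288),(187,325),(520,322)],3.6,135,105)
T=np.load("wg2.npy")
p,r=fit([("wrist",T,M,G)],(.4575,-.131,1.693)); print(p); print(r)
E
```

```text
[ 0.4603 -0.1306  1.6919]
[[-1.3628 -0.1519]
 [ 3.1696 -0.4394]
 [-2.6097  2.2613]
 [ 1.7445  0.2522]
 [-1.8761 -0.4481]
 [ 0.9883 -0.4906]
 [-1.7371  0.1383]
 [ 0.9245  0.6487]]
```

```bash
python3 - <<'E'
from h import *
x,y=.4588,-.131; t=GREY[2]+1.5
op(.06); move_pose((x,y,.13),qd(t-np.pi)); movel((x,y,.012),v=.12); command_gripper(0.0); print(get_grip_width()*88,get_tcp_pos(),get_ft_force())
movel((x,y,.19),v=.15); print("held",get_grip_width()*88,get_ft_force(),get_joint_pos())
bx,by,ba=BLUE
move_pose((bx,by,.19),qd(ba)); movel((bx,by,.105),v=.12); wait(.3); print(get_tcp_pos(),get_joint_pos(),get_time())
snap("wh"); 
for n in("scene","top"): cv2.imwrite(f"pics/{n}2.png",read_camera(n)[:,:,::-1])
im=cv2.imread("pics/scene2.png")
cv2.imwrite("pics/s2c.png",cv2.resize(im[60:200,180:330],None,fx=4,fy=4,interpolation=cv2.INTER_CUBIC))
E
```

```text
11.793575016900604 [ 0.4588 -0.131   0.012 ] [-0.7237 -0.4903 -0.1974]
held 11.924705319171466 [ 0.8641 -0.891  -3.1634] [-0.3031  0.2538  1.9773  0.      0.9121  1.1455]
[0.4515 0.1264 0.1055] [0.2476 0.3862 2.0478 0.     0.7065 0.1185] 36.9583
```

View pics/wh.png

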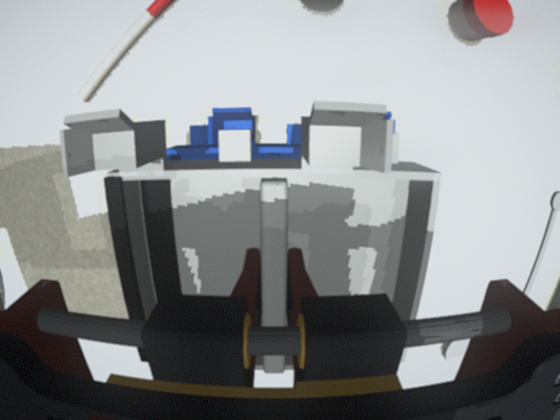

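View pics/s2c.png

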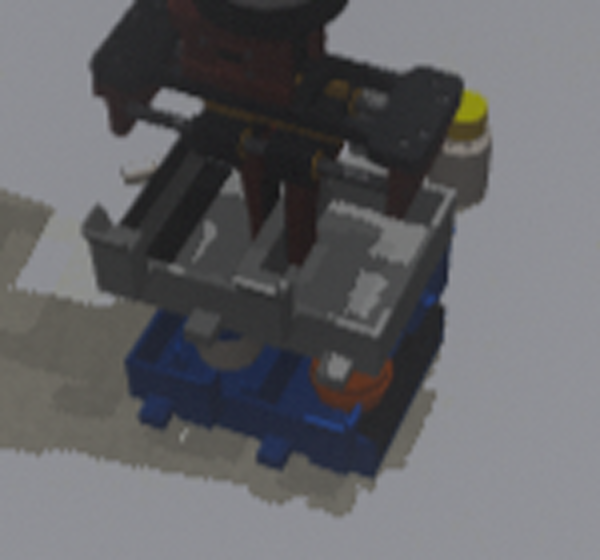

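```bash
python3 - <<'E'
from h import *
T=np.load("wh.npy"); p=(T[0,3],T[1,3],BLUE[2]+np.pi); z=T[2,3]-.012
P=np.array([[0,-.054,.042],[0.006,-.054,.042],[-.006,-.054,.042],[.08,-.058,.034],[-.08,-.058,.034],[.058,-.072,.076],[-.02,-.072,.076]])
W=place(P,*p); W[:,2]+=z; print(proj("wrist",W,T))
B=place([[-.02,.072,.064],[-.02,.072,.076],[.058,.072,.064]],*BLUE); print(proj("wrist",B,T))
im=cv2.imread("pics/wh.png"); cv2.imwrite("pics/whc.png",cv2.resize(im[90:200,50:450],None,fx=2,fy=2,interpolation=cv2.INTER_CUBIC))
E
```

```text
[[272.4692 180.6767]
 [258.0627 180.7193]
 [286.8788 180.6757]
 [106.0253 172.2938]
 [439.3106 171.7917]
 [ 99.2728 151.7699]
 [337.3162 145.8229]]
[[240.1253 130.1526]
 [238.093  131.0899]
 [363.0359 131.8007]]
```

View pics/whc.png

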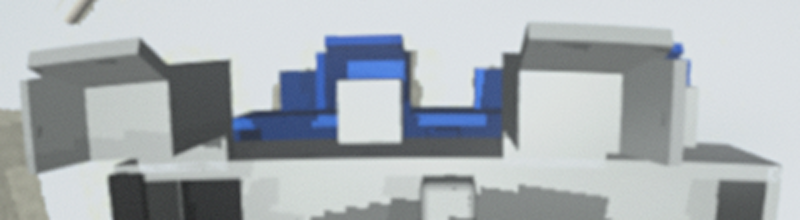

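Stripes are at opposite ends. The grey foot at about (235,147) lines up with the blue lug ledge at about (238,127), so I'll lower it.

```bash
python3 - <<'E'
from h import *
bx,by,ba=BLUE
print(movel((bx,by,.086),v=.05,until_force=8),get_tcp_pos(),get_ft_force())
s=movel((bx,by,.074),v=.03,until_force=5); print(s,get_tcp_pos(),get_ft_force(),get_time())
E
```

```text
False [0.451  0.1262 0.0856] [ 0.1907  0.7369 -2.5564]
True [0.4515 0.1264 0.0757] [-0.5142 -0.7853  3.2371] 38.025
```

```bash
python3 - <<'E'
from h import *
bx,by,ba=BLUE
op(.05); movel((bx,by,.19),v=.2); 
move_pose((.50,.124,.27),qd(HP+ba)); snap("ws")
cv2.imwrite("pics/scene3.png",read_camera("scene")[:,:,::-1]); print(get_time())
im=cv2.imread("pics/scene3.png")
cv2.imwrite("pics/s3c.png",cv2.resize(im[60:200,180:330],None,fx=4,fy=4,interpolation=cv2.INTER_CUBIC))
E
```

```text
41.0333
```

View pics/ws.png

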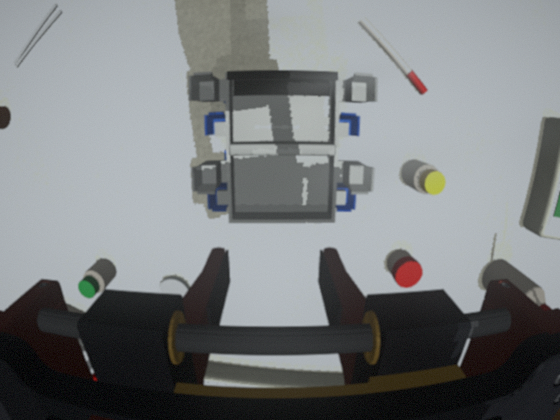

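View pics/s3c.png

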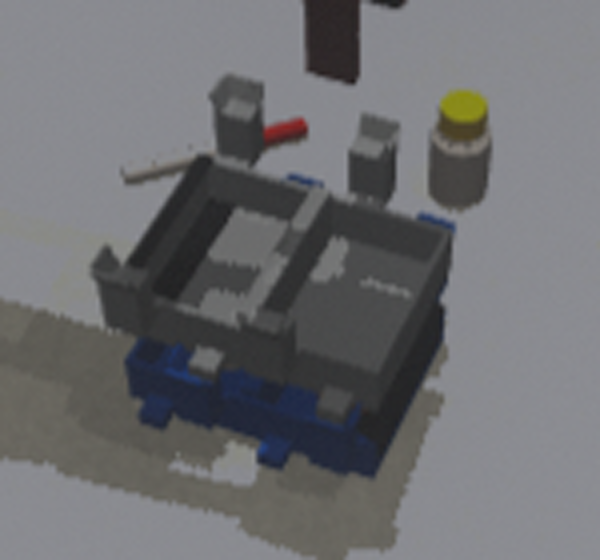

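The grey tray sits level and square on blue's lugs, with its stripe over blue's plain end. Next, the bottles.

```bash
cat >> h.py <<'E'
def drop2(x,y,z,psi,w):
    move_pose((x,y,.23),qd(psi)); movel((x,y,z+.02),v=.2); movel((x,y,z),v=.04); wait(.15); print("at",get_tcp_pos(),get_ft_force())
    op(w); movel((x,y,.23),v=.2); print("t",get_time())
E
python3 - <<'E'
from h import *
print(back("wrist",(96,108),.07,np.load("wg.npy")))
pick(.6807,-.1313,.013,1.2,up=.2)
a=place([[.041,0,0]],*BLUE)[0]
drop2(a[0],a[1],.064+.005+.0135,BLUE[2]+HP,.058)
# look at amber
move_pose((.47,-.29,.2),qd(.9)); snap("wa")
E
```

```text
[ 0.4389 -0.3376  0.07  ]
grip 39.72098200845539 t 44.8333
held 40.098153385142695 [ 0.4214  0.1188 -0.8286]
at [0.4918 0.1316 0.0824] [ 0.0201  0.7759 -1.2654]
t 49.95
```

View pics/wa.png

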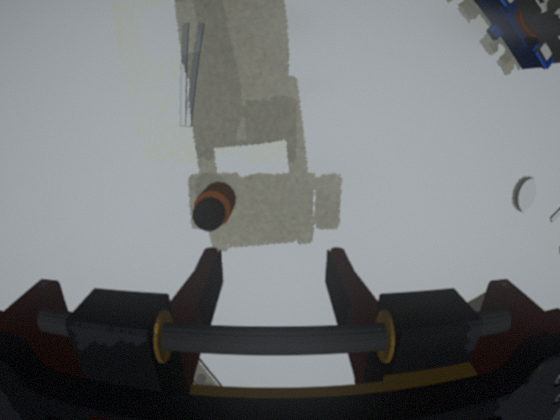

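The amber cap is at about (208,213). The blue tray at top right looks uncovered, with the filter visible, so I'll check that before going on.

```bash
python3 - <<'E'
from h import *
print(back("wrist",(208,213),.07,np.load("wa.npy")))
for n in("scene","top"): cv2.imwrite(f"pics/{n}4.png",read_camera(n)[:,:,::-1])
im=cv2.imread("pics/scene4.png")
cv2.imwrite("pics/s4c.png",cv2.resize(im[50:250,120:330],None,fx=3,fy=3,interpolation=cv2.INTER_CUBIC))
E
```

```text
[ 0.4394 -0.3443  0.07  ]
```

View pics/s4c.png

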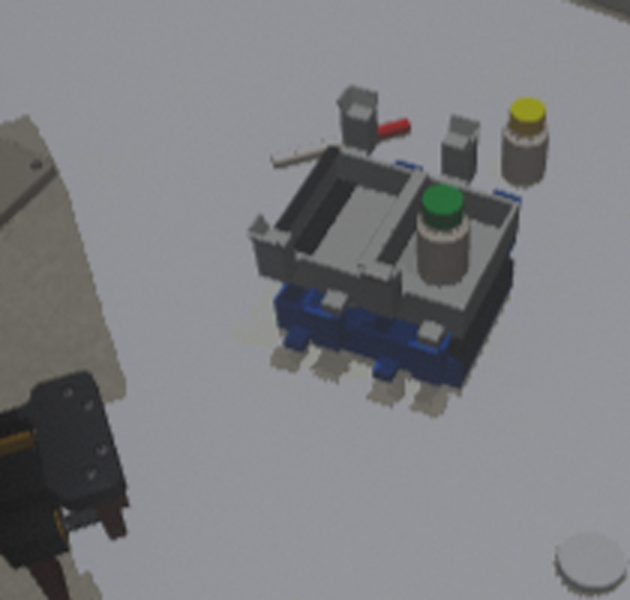

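View pics/top4.png

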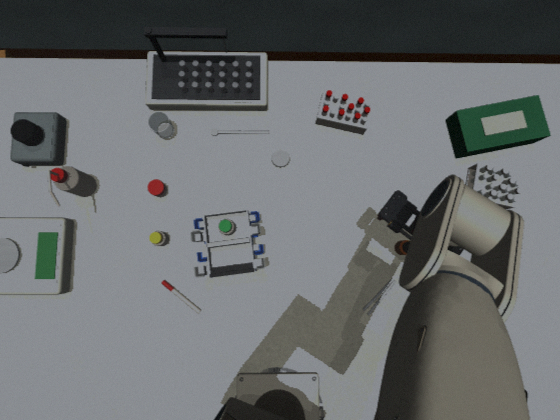

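That was a false alarm: the wrist camera was looking through the gap between the trays. The stack is sound and the green bottle stands upright in the far compartment. Amber reads (0.441,-0.345) from two views.

```bash
python3 - <<'E'
from h import *
pick(.441,-.3447,.013,.6,up=.2)
a=place([[-.041,0,0]],*BLUE)[0]
drop2(a[0],a[1],.064+.005+.0135,BLUE[2]+HP,.058)
move_pose((.50,.124,.30),qd(HP+BLUE[2])); snap("wz")
move_pose((.45,-.25,.30),qd(.6)); wait(.5)
for n in("scene","top"): cv2.imwrite(f"pics/{n}5.png",read_camera(n)[:,:,::-1])
im=cv2.imread("pics/scene5.png")
cv2.imwrite("pics/s5c.png",cv2.resize(im[50:200,170:330],None,fx=4,fy=4,interpolation=cv2.INTER_CUBIC)); print(get_time())
E
```

```text
grip 40.21599629161526 t 54.5
held 39.72743438072651 [-1.0147 -0.0608 -2.2317]
at [0.4105 0.121  0.0824] [ 0.5746  0.1552 -1.5137]
t 60.1
62.6833
```

View pics/s5c.png

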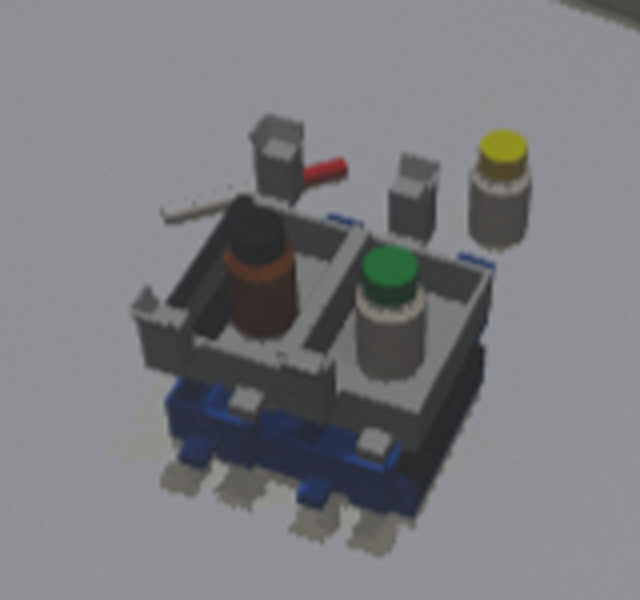

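View pics/wz.png

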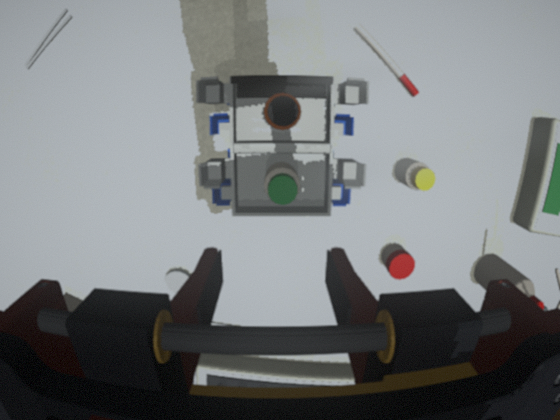

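Both bottles stand upright and central: amber at (282,110) and green at (282,186) in the wrist view. The stack is level, and the red jar and yellow bottle haven't moved. I'm handing in.

```bash
python3 -c "
from station import *
job_done(); print(get_time())"
```

```text
the job is handed in; nothing more can be done
the job is handed in; nothing more can be done
```

The two kits are made up and stacked where the blue tray stands, and I handed the job in at about 63 s of the 144 s allowed.

- **Blue tray:** the jar and filter went in first, one per compartment. The wrist view showed both central. The jar's blue lid was only faintly visible against the blue tray.
- **Grey tray:** the last joint's range did not allow the half turn in one grip, so I set the tray down partway round and regripped it. It touched down on blue's lugs at TCP 75.7 mm against 76 expected, with its stripe over blue's plain end.
- **Bottles:** green and amber then went into the grey tray.

The last scene and wrist views show the grey tray seated square and level, both bottles upright and central, the gripper clear, and the red-lidded jar and yellow-capped bottle untouched.

- **Disagreements:** the camera measurements disagreed by 1–3 mm for the trays and up to about 7 mm for the amber bottle before a closer look. All the grasps and fits worked within that.
- **False alarm:** one wrist view seemed to show the blue tray uncovered, but it was only looking through the gap between the stacked trays.

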